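Seat the bookend on the book rack's locating pin

TASK

Pick up the loose aluminium bookend and fit it on the book rack, its foot pointing towards the standing books and its upright square across the rack: nudge it gently along the slot, without forcing it down, until the hole in its foot drops over the fixed pin, then let go so that it stands flat on the board. Leave the other things on the desk where they are.

Things in the scene. Friction and masses are not known exactly. Their poses are not given: they have to be found in the camera images.
- rack: Book rack fixed to the desk: pale wooden board, 130 (its x) by 320 mm (its y), 18 mm thick; origin at the centre of the board's underside, z up. At its +y end an end panel and three standing books (tops up to 135 mm above the board) reach from y = +160 to +96 mm; the rest of the board's top is free.
- slot_mid (a point): Middle of the dark slot, 13 x 72 mm, flush in the board's top (18 mm above the desk), along the rack's y; axes as the rack's. A steel pin, 10 mm across, flat-topped, rises 10 mm above the board, clamped immovably on the slot's centre line anywhere from 24 mm to the -y side to 24 mm to the +y side of this point: where is not reported, it must be seen or felt.
- bookend_center (a point): Loose L-shaped aluminium bookend, about 0.3 kg, on its foot; this point is the middle of its upright, 50 mm above the foot's underside. Upright: 8 mm thick (y), 90 mm wide (x), its top 100 mm above the underside; grasp it from above across its thickness. Foot: 6 mm thick, 90 mm wide (x), reaching from the upright to 95 mm along +y from this point. z up.
- bookend_hole (a point): Centre of the round through hole, 13 mm across, in the bookend's foot, at the foot's underside: 45 mm along the bookend's +y from the upright's middle and 50 mm below bookend_center. Axes as the bookend's.
- eraser: white eraser, 45 x 20 x 12 mm, loose bystander; origin under its centre
- note_pad: pad of paper notes, 75 x 75 x 14 mm, loose bystander; origin under its centre
- calculator: grey pocket calculator, 115 x 70 x 12 mm, loose bystander; origin under its centre
- mug: white mug, 76 mm across, 90 mm high, loose bystander; origin under its centre
- tumbler: blue drinking bottle, 68 mm across, 190 mm high, loose bystander; origin under its centre
- stapler: black stapler, 125 x 34 x 41 mm, loose bystander; origin under its centre
- glue_stick: yellow glue stick with flat sides, 85 x 22 x 22 mm, loose bystander; origin under its centre
Not all that is in view belongs to the job. Leave any pink or yellow look-alike of the part that bears bookend_center alone.

How it is judged:
By the outcome, as a careful person would: the job done as asked, in the order asked, and still so for the second after the job is handed in, with the robot touching nothing.
It also fails if it takes over 64 s, if anything falls off the work surface, if the arm or the gripper's body presses on something with over 40 N, if the wrist force passes 120 N, or if a joint passes its speed limit or range.

ROBOT

A 6-joint arm with a two-finger parallel gripper is mounted at the origin on the work surface. World frame = base frame: x ahead of the robot, y to its left, z up, the work surface at z = 0. Lengths are in mm, angles in rad, forces in N, time in s.
With the tool pointing down it reaches from about 275 to 825 mm from the base axis. Payload 5.2 kg.
Tool frame: the origin (TCP) lies midway between the tips of the shut fingers; the grasp point (between the pads) lies 19 mm behind it; z points along the fingers, y is the line along which they close (so a half turn about z gives the same grasp; the last joint's range is limited). The gripper opens to 93 mm and grips with 3 to 60 N. Pads are 15 mm wide; open, the fingers measure 128 mm over their backs; the gripper's body (75 mm by 188 mm) begins 65 mm behind the grasp point.
Start: joints at [0.913, 0.259, 1.535, -0, 1.348, -0.203], TCP at [241.585, 494.107, 218.653] pointing down, gripper open.
Joint ranges: [-3.14, 3.14], [-0.91, 2.08], [0.19, 2.58], [-1.22, 4.36], [0.22, 2.71], [-3.12, 3.12]. Speed limits (rad/s): [2.57, 2.57, 3.14, 3.14, 3.14, 3.14].

INTERFACE

Orientations are given as a unit quaternion [x, y, z, w].
In Python, from cell import ctrl gives the robot as it stands. The module is installed in compiled form; this text tells all that it offers.
- The arm moves only by the tool move_arm, never from a script. Its argument "series" is text: rows parted by semicolons, each of 5 numbers parted by spaces: the opening, from -1 (shut) to 1 (fully open), then the shift along the world's x, y, z in m, then the turn about the world's z in rad. In form: jaw dx dy dz roll; .... A call has 1 to 20 rows; each row is the pose to reach, as a shift and turn from the pose commanded when the call began; what a row does not reach only later rows make up. A row lasts 1/10 s, in which the tool goes at most 50 mm and 8.59 degrees, less where a joint would pass 70% of its speed; a pose out of reach is approached as far as the arm can. A call with a gripper value outside its range is refused whole. The fingers move at their own pace and stop on an object; "squeeze" is the grip in N (left out, the last holds). Time passes only in rows, so rows that repeat a pose let the fingers close. It gives the time, the measured TCP pose, the force, the opening and the grip force at its end, in the units of the state.
- ctrl.sense(): the state, without advancing time (a new reading comes with each control period).
- ctrl.capture(name): name is "side" or "top" or "wrist"; returns (picture, depth): 420x560x3 uint8, red, green, blue; 420x560 float32, mm along the optical axis (not along the pixel's ray), 0 where there is no reading.
- ctrl.get_calibration(name): a dict with "K" (3x3 intrinsics, pixels), "rvec" (rotation vector, rad) and "tvec" (3), from world to camera coordinates, as OpenCV has them; the wrist camera has in their place "mount" (4x4, takes a point from camera to tool coordinates, whose origin is the TCP and whose axes are the flange's). Camera axes: x right, y down, z forward; pixel columns grow to the right and rows downward; lengths in mm; the calibration is good to about 2 mm. A picture is of the moment at which its call begins: read the wrist's pose just before it. get_calibration takes no time and is no camera call.
- ctrl.finish_job(): hands the job in; it is judged then, once.
The state is a dict: "time_s": time; "joints": joint angles; "joint_vel": joint speeds; "tau": joint torques, N m; "tool_pos": TCP position; "ee_rot": TCP orientation; "ft_force": force on the tool from outside, world axes, zero at the start; "torque": the same for the moment, N m; "gripper_width": opening from 0.0 (shut) to 1.0 (fully open); "grasp_force": force on a finger pad.
Only numpy, scipy, OpenCV 4.12 (cv2) and the standard library are available. Lean on these libraries where they do the work, as an engineer would, in place of code of your own. Each camera call takes 0.05 s, during which the arm holds its last target. There are 200 camera calls.

## Working session

There is one attempt and no reset: what is moved stays moved. The work goes in short steps, Python scripts to look and compute and a tool call to move; the robot and the scene stay as the last step left them, time stands still between calls to the robot, and variables do not carry over. Pictures are saved under pics/ and viewed, at most 10 in all, crops included, and the job is handed in when it is done.

Besides the shell and the picture viewer there is one more tool, called as name(argument=value, ...) on one line, values as JSON. move_arm: Moves the arm, as the interface text tells. Its arguments: {"type":"object","properties":{"series":{"type":"string"},"squeeze":{"type":"number"}},"required":["series"]}

```bash
mkdir -p pics; cat > h.py <<'E'
import numpy as np, cv2
from cell import ctrl
from scipy.spatial.transform import Rotation as R
def snap(name, fn):
    s=ctrl.sense(); p,d=ctrl.capture(name)
    cv2.imwrite(f'pics/{fn}.png',p[:,:,::-1]); np.savez(f'pics/{fn}.npz',p=p,d=d,pos=s['tool_pos'],q=s['ee_rot'],name=name)
def world(fn,u,v,z=None):
    f=np.load(f'pics/{fn}.npz'); c=ctrl.get_calibration(str(f['name'])); K=np.array(c['K']); d=f['d']
    if 'mount' in c:
        T=np.eye(4);T[:3,:3]=R.from_quat(f['q']).as_matrix();T[:3,3]=f['pos'];M=T@np.array(c['mount'])
    else:
        W=np.eye(4);W[:3,:3]=cv2.Rodrigues(np.array(c['rvec'],float))[0];W[:3,3]=np.ravel(c['tvec']);M=np.linalg.inv(W)
    r=M[:3,:3]@np.linalg.inv(K)@np.array([u,v,1.])
    t=d[int(round(v)),int(round(u))] if z is None else (z-M[2,3])/r[2]
    return M[:3,3]+t*r
def crop(fn,u0,v0,u1,v1,k,out):
    im=cv2.imread(f'pics/{fn}.png')[v0:v1,u0:u1]; cv2.imwrite(f'pics/{out}.png',cv2.resize(im,None,fx=k,fy=k,interpolation=cv2.INTER_CUBIC))
E
python3 -c "
from h import *
print(ctrl.sense())
for n in('top','side'): snap(n,n+'1')
a=cv2.imread('pics/top1.png');b=cv2.imread('pics/side1.png')
"
```

```text
{'time_s': 0.0, 'joints': array([ 9.13200920e-01,  2.59362345e-01,  1.53606224e+00, -4.44254766e-06,
        1.34796746e+00, -2.02820463e-01]), 'joint_vel': array([-0.00074475, -0.00096443, -0.00049863,  0.001748  , -0.00338606,
        0.00095039]), 'tau': array([ 9.31003960e-04, -4.37309110e+01, -2.84002894e+01,  7.20843603e-02,
        4.11744264e-02, -1.16290953e-04]), 'tool_pos': array([241.25420513, 493.67612844, 217.81564238]), 'ee_rot': array([ 2.25432446e-01,  9.74258386e-01, -8.18619276e-04, -3.73258992e-04]), 'ft_force': array([-0.62256107,  0.46035492, -0.44771069]), 'torque': array([-0.02169776, -0.00155373,  0.01470069]), 'grasp_force': 0.0, 'gripper_width': 0.9992495600663339}
```

View pics/top1.png

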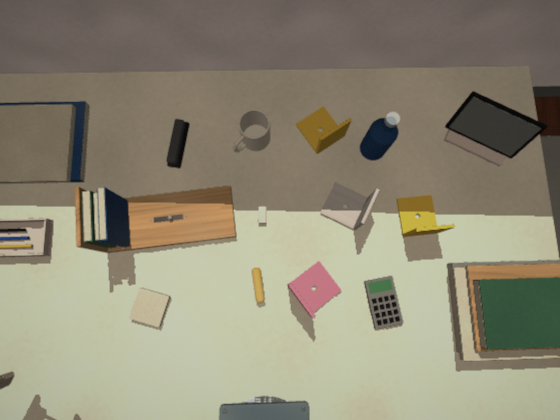

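View pics/side1.png

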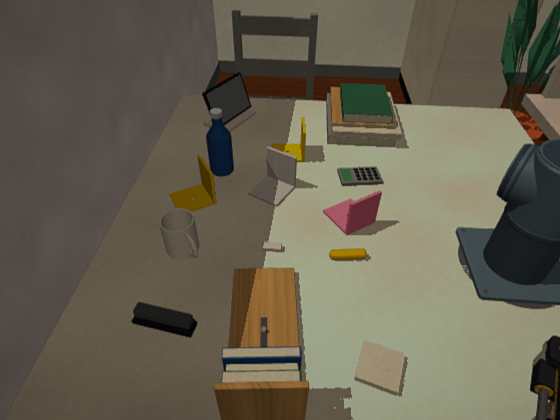

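The grey aluminium bookend is at top (350,207). The look-alikes are yellow ones at (322,130) and (420,215), and a pink one at (315,288). The grey one fits the description. The rack is at (160,218), with the pin in its slot near (170,217).

```bash
python3 -c "
from h import *
im=cv2.imread('pics/top1.png')
a=cv2.resize(im[170:245,310:390],(640,600),interpolation=cv2.INTER_CUBIC)
cv2.imwrite('pics/cb.png',a)
b=cv2.resize(im[180:260,70:245],(800,366),interpolation=cv2.INTER_CUBIC)
cv2.imwrite('pics/cr.png',b)
for u,v in [(345,207),(350,207),(235,235),(170,230),(265,300),(322,210),(375,200)]: print(u,v,world('top1',u,v).round(1))
"
```

```text
345 207 [ 559.5 -215.     0.7]
350 207 [ 557.7 -226.3    8.2]
235 235 [492.1  63.3  19.6]
170 230 [508.7 222.9  17.7]
265 300 [ 3.336e+02 -6.800e+00  2.000e-01]
322 210 [ 552.1 -155.2    5.9]
375 200 [ 575.6 -292.8    2.2]
```

View pics/cb.png

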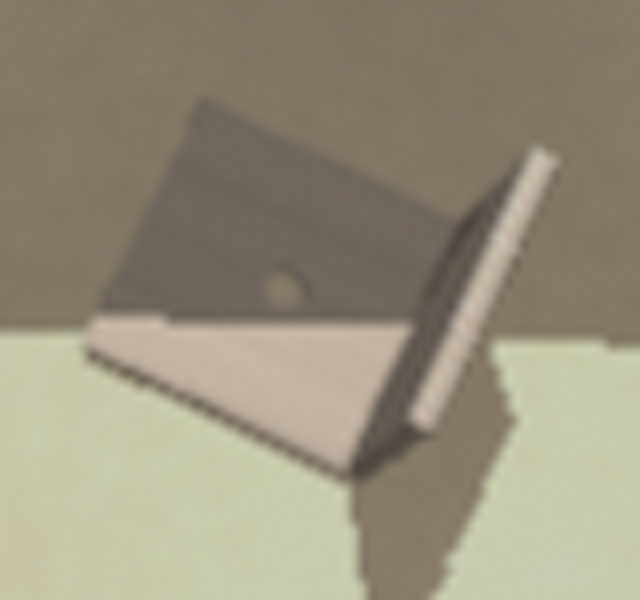

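View pics/cr.png

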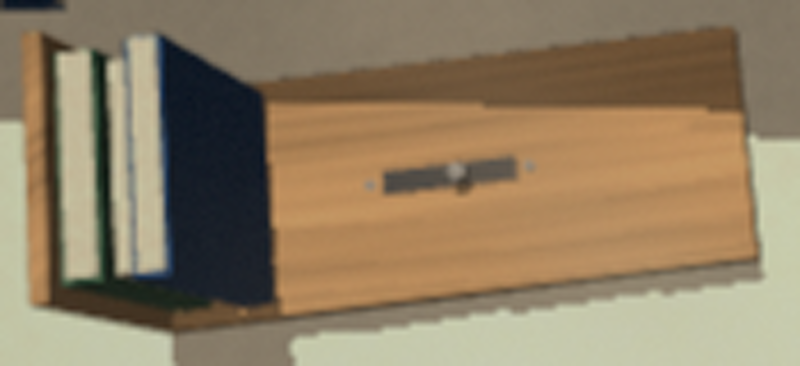

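```bash
python3 -c "
from h import *
B=lambda u,v,z: world('top1',310+u/8-.5,170+v/8-.5,z)
k=175/800
Q=lambda u,v,z: world('top1',70+u*k-.5,180+v*k-.5,z)
t1=B(540,153,100);t2=B(423,420,100);h=B(283,289,5)
f1=B(201,99,6);f2=B(88,345,6)
print('top',t1,t2,np.linalg.norm(t1-t2),'mid',(t1+t2)/2,'hole',h,'foot',f1,f2,np.linalg.norm(f1-f2))
d=(t1-t2)[:2];print('ang x axis',np.arctan2(d[1],d[0]),'footang',np.arctan2(*(f1-f2)[[1,0]]), 'hole-mid',np.linalg.norm((h-(t1+t2)/2)[:2]))
v=(h-(t1+t2)/2)[:2];print('yang-90',np.arctan2(v[1],v[0])-np.pi/2)
s1=Q(384,183,18);s2=Q(516,168,18);print('slot',s1,s2,np.linalg.norm(s1-s2),(s1+s2)/2)
d=(s1-s2)[:2];print('rack y dir -90',np.arctan2(d[1],d[0])-np.pi/2)
p=Q(457,171,28);print('pin',p,'along y from mid',(p-(s1+s2)/2)[:2]@d/np.linalg.norm(d))
c=[Q(735,30,18),Q(757,258,18),Q(280,314,18)];print(c,np.linalg.norm(c[0]-c[1]))
e=(c[2]-c[1]);print('edge ang',np.arctan2(e[1],e[0])-np.pi/2)
print('grip yaw',R.from_quat(ctrl.sense()['ee_rot']).as_matrix())
print(ctrl.get_calibration('wrist'))
"
```

```text
top [ 581.2760708  -273.55159806  100.        ] [ 503.90539379 -234.45146709  100.        ] 86.68934134565355 mid [ 542.59073229 -254.00153257  100.        ] hole [ 562.20705992 -214.10105117    5.        ] foot [ 624.85110093 -191.05478832    6.        ] [ 545.41931045 -151.09984377    6.        ] 88.91460472103844
ang x axis -0.46792729078384526 footang -0.46605230294153155 hole-mid 44.46176701466735
yang-90 -0.4569303056471832
slot [535.79058112 263.99285558  18.        ] [542.30513368 193.24762462  18.        ] 71.04454306232759 [539.0478574 228.6202401  18.       ]
rack y dir -90 0.0918257247846126
pin [539.58089081 222.24569995  28.        ] along y from mid -6.3965615046495685
[array([616.68506017,  74.82463841,  18.        ]), array([489.96707356,  63.26118894,  18.        ]), array([466.3625591 , 316.52507356,  18.        ])] 127.24449495139781
edge ang 0.09293279944529553
grip yaw [[-8.98334838e-01  4.39310196e-01 -1.03488199e-03]
 [ 4.39311272e-01  8.98333953e-01 -1.30967275e-03]
 [ 3.54317035e-04 -1.63115999e-03 -9.99998607e-01]]
{'K': array([[378.24169959,   0.        , 277.55905735],
       [  0.        , 378.24169959, 214.85748373],
       [  0.        ,   0.        ,   1.        ]]), 'mount': array([[ 6.22665608e-04, -9.64092957e-01, -2.65564272e-01,
         7.40108772e+01],
       [ 9.99999714e-01,  4.86210211e-04,  5.79571896e-04,
         5.84821972e-01],
       [-4.29641122e-04, -2.65564557e-01,  9.64092984e-01,
        -1.65377981e+02],
       [ 0.00000000e+00,  0.00000000e+00,  0.00000000e+00,
         1.00000000e+00]])}
```

move_arm(series="1 0.3 -0.27 0.06 0;1 0.3 -0.27 0.06 0;1 0.3 -0.27 0.06 0;1 0.3 -0.27 0.06 0;1 0.3 -0.27 0.06 0;1 0.3 -0.27 0.06 0;1 0.3 -0.27 0.06 0;1 0.3 -0.27 0.06 0;1 0.3 -0.27 0.06 0;1 0.3 -0.27 0.06 0;1 0.3 -0.27 0.06 0;1 0.3 -0.27 0.06 0;1 0.3 -0.27 0.06 0")

```text
time_s: 1.4
tool_pos: [540.4, 225.4, 278.7]
ee_rot: [0.224, 0.975, 0.0, -0.0]
ft_force: [1.0, 0.1, 0.2]
gripper_width: 0.998
grasp_force: 0.0
```

```bash
python3 -c "
from h import *
snap('wrist','w1'); crop('w1',0,0,560,420,1.4,'w1b'); print(ctrl.sense()['tool_pos'])"
```

```text
[540.55466714 225.26989017 278.73277946]
```

View pics/w1b.png

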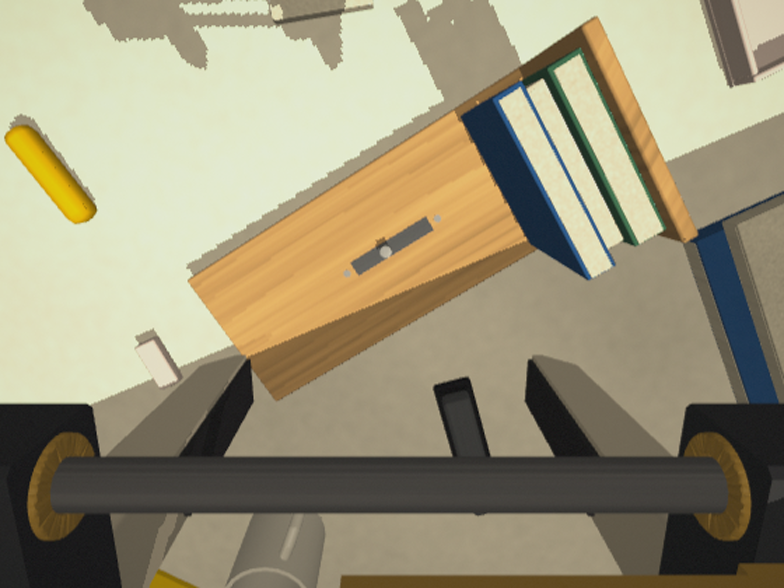

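The wrist view shows the rack with slot ends at about (355,269) and (430,223), and the pin top at (385,252), in 1.4x pixels. The pin is toward the −y end.

```bash
python3 -c "
from h import *
Q=lambda u,v,z: world('w1',u/1.4-.2,v/1.4-.2,z)
a=Q(430,223,18);b=Q(355,269,18);p=Q(385.5,252,28);m=(a+b)/2;d=(a-b)[:2]
print(a,b,np.linalg.norm(d),m,p,'ang',np.arctan2(d[1],d[0])-np.pi/2,'along',(p-m)[:2]@d/np.linalg.norm(d))
c=[Q(189,280,18),Q(277,400,18),Q(527,242,18)];print(c,np.linalg.norm(c[0]-c[1]));e=c[2]-c[1];print(np.arctan2(e[1],e[0])-np.pi/2)
print(world('w1',270,150))
"
```

```text
[535.62505955 265.30444261  18.        ] [542.92790459 194.18929122  18.        ] 71.48913416085719 [539.27648207 229.74686691  18.        ] [539.6053969  223.72341838  28.        ] ang 0.102331722779339 along -6.0255376324260865
[array([491.34783945,  66.76774883,  18.        ]), array([617.83080437,  79.34604561,  18.        ]), array([583.864626  , 329.54811216,  18.        ])] 127.1068604178513
0.13493012754106637
[508.36504655 232.51148091  18.96745685]
```

move_arm(series="1 0.001 -0.48 0 0;1 0.001 -0.48 0 0;1 0.001 -0.48 0 0;1 0.001 -0.48 0 0;1 0.001 -0.48 0 0;1 0.001 -0.48 0 0;1 0.001 -0.48 0 0;1 0.001 -0.48 0 0;1 0.001 -0.48 0 0;1 0.001 -0.48 0 -0.01;1 0.001 -0.48 0 -0.01;1 0.001 -0.48 0 -0.01;1 0.001 -0.48 0 -0.01")

```text
time_s: 2.75
tool_pos: [542.7, -254.2, 278.8]
ee_rot: [0.23, 0.973, 0.0, -0.0]
ft_force: [-0.2, 0.4, 0.6]
gripper_width: 1.002
grasp_force: 0.0
```

```bash
python3 -c "
from h import *
snap('wrist','w2'); crop('w2',0,0,560,420,1.4,'w2b'); print(ctrl.sense()['tool_pos'])"
```

```text
[ 542.84569653 -254.05822643  278.92488945]
```

View pics/w2b.png

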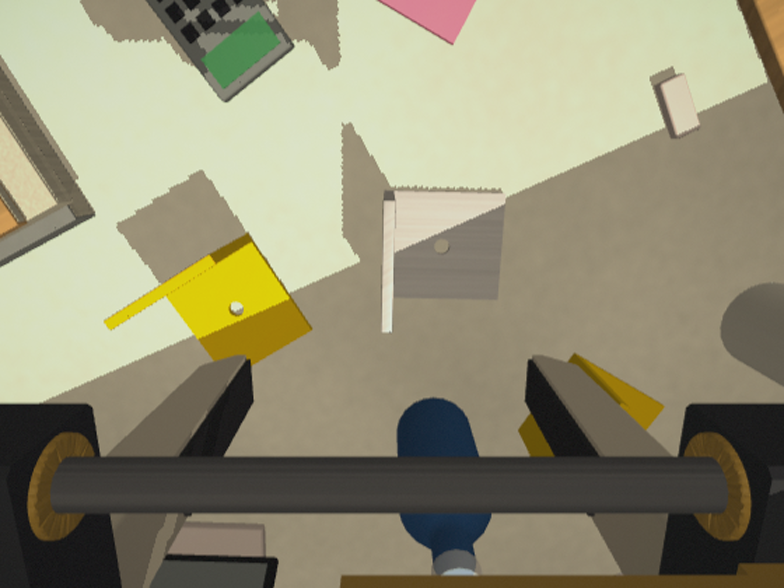

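```bash
python3 -c "
from h import *
Q=lambda u,v,z: world('w2',u/1.4-.2,v/1.4-.2,z)
a=Q(389.5,200,100);b=Q(387,331,100);m=(a+b)/2;h=Q(441.5,247,5);d=b-a
print(a,b,np.linalg.norm(d),m,h,'ang',np.arctan2(d[1],d[0]),np.linalg.norm((h-m)[:2]))
f=Q(505,193,6);g=Q(498,299,6);d=g-f;print(np.linalg.norm(d),np.arctan2(d[1],d[0]))
"
```

```text
[ 501.79756579 -232.36020571  100.        ] [ 580.15571475 -273.31064176  100.        ] 88.41344762370097 [ 540.97664027 -252.83542373  100.        ] [ 562.81169519 -213.91294004    5.        ] ang -0.4815683982149804 44.62879519548836
89.26485638260309 -0.47157131266067454
```

The upright (389,202)–(387,331) and the hole (441,247) match the top view, and the gripper is lined up. I'll descend and grip.

move_arm(series="1 0 0 -0.05 0;1 0 0 -0.1 0;1 0 0 -0.14 0;1 0 0 -0.17 0;1 0 0 -0.195 0;1 0 0 -0.21 0;1 0 0 -0.217 0;1 0 0 -0.217 0;-1 0 0 -0.217 0;-1 0 0 -0.217 0;-1 0 0 -0.217 0;-1 0 0 -0.217 0;-1 0 0 -0.217 0;-1 0 0 -0.217 0;-1 0 0 -0.217 0;-1 0 0 -0.217 0;-1 0 0 -0.217 0;-1 0 0 -0.217 0", squeeze=30)

```text
time_s: 4.6
tool_pos: [542.5, -255.9, 61.6]
ee_rot: [0.23, 0.973, 0.0, -0.0]
ft_force: [-1.2, 0.1, 0.6]
gripper_width: 0.191
grasp_force: 0.0
```

move_arm(series="-1 0 0 0 0;-1 0 0 0 0;-1 0 0 0 0;-1 0 0 0 0;-1 0 0 0 0")

```text
time_s: 5.1
tool_pos: [542.7, -255.8, 61.6]
ee_rot: [0.23, 0.973, 0.0, 0.0]
ft_force: [0.4, 0.4, 0.1]
gripper_width: 0.081
grasp_force: 30.0
```

move_arm(series="-1 0 0 0.02 0;-1 0 0 0.05 0;-1 0 0 0.09 0;-1 0 0.03 0.1 0.05;-1 0 0.07 0.1 0.12;-1 0 0.11 0.1 0.2;-1 0 0.15 0.1 0.28;-1 0 0.19 0.1 0.36;-1 0 0.23 0.1 0.44;-1 0 0.27 0.1 0.5;-1 0 0.31 0.1 0.54;-1 0.001 0.35 0.1 0.559;-1 0.001 0.38 0.09 0.559;-1 0.001 0.4 0.08 0.559;-1 0.001 0.41 0.07 0.559;-1 0.001 0.419 0.06 0.559;-1 0.001 0.419 0.06 0.559;-1 0.001 0.419 0.06 0.559;-1 0.001 0.419 0.06 0.559")

```text
time_s: 7.0
tool_pos: [544.1, 162.1, 122.1]
ee_rot: [-0.047, 0.999, -0.0, 0.0]
ft_force: [0.2, 0.5, -2.7]
gripper_width: 0.084
grasp_force: 30.0
```

```bash
python3 -c "
from h import *
snap('wrist','w3'); crop('w3',0,0,560,420,1.4,'w3b'); print(ctrl.sense())"
```

```text
{'time_s': 7.05, 'joints': array([ 9.33916506e-02,  3.70694534e-01,  1.62591992e+00, -3.18483371e-04,
        1.14397327e+00, -1.57024861e+00]), 'joint_vel': array([ 1.60840142e-03, -2.90857420e-03,  3.74810996e-06,  2.31751895e-03,
       -2.09820201e-03,  1.42986927e-03]), 'tau': array([ 1.72202792e-01, -4.90436983e+01, -2.67941236e+01,  5.91225503e-02,
        9.61790071e-02, -3.68863024e-03]), 'tool_pos': array([544.21298684, 162.15137133, 122.19558543]), 'ee_rot': array([-4.64710680e-02,  9.98919499e-01, -1.21236658e-04,  5.08718417e-04]), 'ft_force': array([ 0.16364222, -0.18953646, -2.48358985]), 'torque': array([-0.03344618,  0.00723921, -0.0258574 ]), 'grasp_force': 29.98141050338745, 'gripper_width': 0.08491876651488373}
```

View pics/w3b.png

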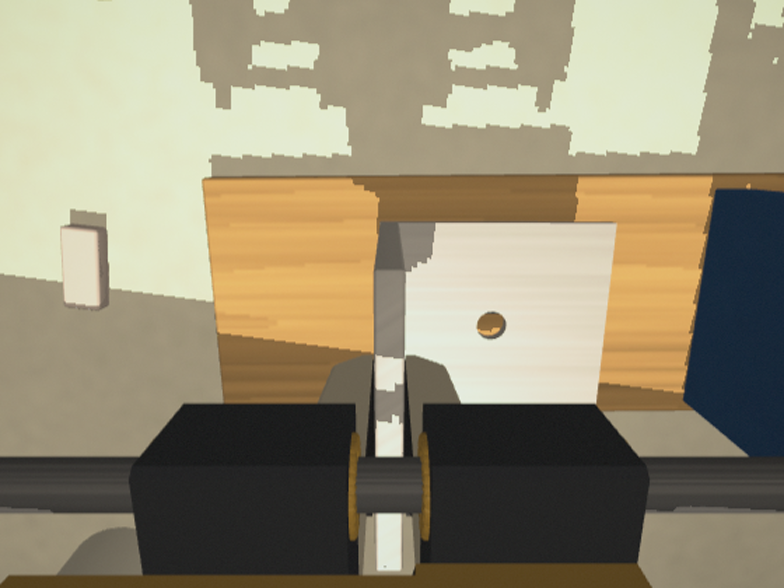

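```bash
python3 -c "
from h import *
Q=lambda u,v,z: world('w3',u/1.4-.2,v/1.4-.2,z)
h=Q(491,324.5,65);a=Q(383,222,66.5);b=Q(616,223,66.5);c=Q(600,403,66.5)
an=lambda a,b:np.arctan2(*(b-a)[[1,0]])-np.pi/2
print('hole',h,'footedge',an(a,b),np.linalg.norm(a-b),'end edge',an(b,c)+np.pi/2)
print('rack edge',an(Q(204,180,18),Q(783,175,18)), 'depth foot',world('w3',400,200))
t=np.load('pics/w3.npz')['pos'];print('hole-tcp',h-t)
"
```

```text
hole [538.26347607 207.60870757  65.        ] footedge 0.08943642696669252 96.89452367995827 end edge 0.11888931060815455
rack edge 0.10215073797540675 depth foot [515.45148631 234.12870206  65.89394944]
hole-tcp [ -5.85531154  45.50015864 -57.05529233]
```

The bookend is held square over the rack with its hole at (491,325). I'll shift it sideways about +2.8 mm onto the slot line and lower it to just above pin height, with the hole about 11 mm short of the pin.

move_arm(series="-1 0.002 0.005 0 0.005;-1 0.002 0.005 -0.01 0.005;-1 0.002 0.005 -0.02 0.005;-1 0.002 0.005 -0.027 0.005;-1 0.002 0.005 -0.03 0.005;-1 0.002 0.005 -0.03 0.005;-1 0.002 0.005 -0.031 0.005;-1 0.002 0.005 -0.031 0.005;-1 0.002 0.005 -0.031 0.005")

```text
time_s: 7.95
tool_pos: [545.8, 168.1, 91.0]
ee_rot: [-0.05, 0.999, 0.0, 0.0]
ft_force: [-0.3, 0.8, -4.2]
gripper_width: 0.086
grasp_force: 30.0
```

```bash
python3 -c "
from h import *
print(ctrl.sense()['ft_force'],ctrl.sense()['tool_pos']);snap('wrist','w4'); crop('w4',220,120,480,315,3,'w4b')"
```

```text
[-0.3215185   0.82193615 -4.18808163] [545.83486431 168.14999642  91.00662339]
```

View pics/w4b.png

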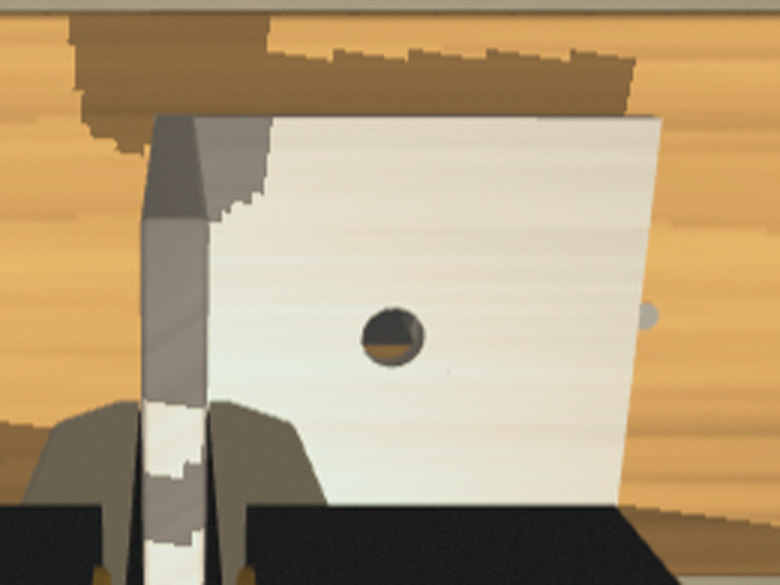

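```bash
python3 -c "
from h import *
Q=lambda u,v,z: world('w4',220+u/3-.33,120+v/3-.33,z)
x=np.array([np.cos(.097),np.sin(.097)]);y=np.array([-x[1],x[0]])
for n,p in dict(hole=Q(393,337,36),slotedge=Q(390,346,18),screw=Q(648,315,18),pinedge=Q(412,330,28)).items(): print(n,p,'lat',p[:2]@x,'along',p[:2]@y)
for p in ((539.6,223.7),(539.6,222.2)): print(np.array(p)@x,np.array(p)@y)
an=lambda a,b:np.arctan2(*(b-a)[[1,0]])-np.pi/2
print(an(Q(200,117,36),Q(655,117.5,36)),an(Q(0,11,18),Q(780,11,18)))
"
```

```text
hole [539.34458359 213.29254292  36.        ] lat 557.4661733917854 along 160.05547236078255
slotedge [546.95405307 217.18133615  18.        ] lat 565.4164938768948 along 163.18902351257378
screw [534.22168673 272.47327655  18.        ] lat 558.0988915979807 along 219.45415056722175
pinedge [539.84095045 218.93087481  28.        ] lat 558.5062678704969 along 165.61922739529717
558.7283301221375 170.38926937729306
558.5830581830699 168.89632059594808
0.09870537103638943 0.09985346751024626
```

move_arm(series="-1 0.001 0 0 0;-1 0.001 0 0 0;-1 0.001 0 -0.0005 0;-1 0.001 0 -0.001 0;-1 0.001 0 -0.001 0;-1 0.001 0 -0.001 0")

```text
time_s: 8.6
tool_pos: [546.6, 168.1, 89.6]
ee_rot: [-0.05, 0.999, -0.0, -0.0]
ft_force: [0.1, 0.4, -3.8]
gripper_width: 0.084
grasp_force: 30.0
```

move_arm(series="-1 0 0 -0.0005 0;-1 0 0 -0.0005 0;-1 0 0 -0.0005 0")

```text
time_s: 8.9
tool_pos: [546.7, 168.1, 89.5]
ee_rot: [-0.05, 0.999, -0.0, 0.0]
ft_force: [-0.5, -0.7, 1.4]
gripper_width: 0.088
grasp_force: 30.0
```

Contact with the pin top at about 5 N. Now I'll nudge along +y.

move_arm(series="-1 0 0.001 0 0;-1 0 0.002 0 0;-1 0 0.003 0 0;-1 0 0.004 0 0;-1 0 0.005 0 0;-1 -0.001 0.006 0 0;-1 -0.001 0.007 0 0;-1 -0.001 0.007 0 0")

```text
time_s: 9.7
tool_pos: [545.7, 175.6, 89.1]
ee_rot: [-0.05, 0.999, 0.0, 0.0]
ft_force: [1.4, -1.5, 0.3]
gripper_width: 0.083
grasp_force: 30.0
```

move_arm(series="-1 0 0.0005 0 0;-1 0 0.001 0 0;-1 0 0.001 0 0")

```text
time_s: 10.0
tool_pos: [544.6, 176.6, 88.3]
ee_rot: [-0.05, 0.999, 0.0, -0.001]
ft_force: [0.2, 1.4, -3.9]
gripper_width: 0.085
grasp_force: 30.0
```

move_arm(series="-1 0 0.0005 0 0;-1 0 0.001 0 0;-1 0 0.001 0 0")

```text
time_s: 10.3
tool_pos: [545.1, 177.2, 88.8]
ee_rot: [-0.05, 0.999, -0.0, -0.0]
ft_force: [0.2, 0.6, -3.7]
gripper_width: 0.084
grasp_force: 30.0
```

The contact force is gone, so the hole is over the pin. I'll lower gently and watch the force.

move_arm(series="-1 0 0 -0.0005 0;-1 0 0 -0.001 0;-1 0 0 -0.0015 0;-1 0 0 -0.0015 0")

```text
time_s: 10.7
tool_pos: [545.5, 177.1, 87.6]
ee_rot: [-0.05, 0.999, -0.0, -0.0]
ft_force: [0.3, 0.5, -3.5]
gripper_width: 0.087
grasp_force: 30.0
```

move_arm(series="-1 0 0 -0.001 0;-1 0 0 -0.002 0;-1 0 0 -0.003 0;-1 0 0 -0.004 0;-1 0 0 -0.004 0")

```text
time_s: 11.2
tool_pos: [545.5, 177.1, 83.4]
ee_rot: [-0.05, 0.999, -0.0, -0.0]
ft_force: [-0.7, 0.1, -3.6]
gripper_width: 0.081
grasp_force: 30.0
```

move_arm(series="-1 0 0 -0.001 0;-1 0 0 -0.002 0;-1 0 0 -0.003 0;-1 0 0 -0.003 0")

```text
time_s: 11.6
tool_pos: [545.4, 177.1, 80.4]
ee_rot: [-0.05, 0.999, 0.0, -0.0]
ft_force: [-0.3, 0.5, -3.9]
gripper_width: 0.086
grasp_force: 30.0
```

move_arm(series="-1 0 0 -0.0005 0;-1 0 0 -0.0008 0;-1 0 0 -0.0008 0")

```text
time_s: 11.9
tool_pos: [545.6, 177.1, 79.8]
ee_rot: [-0.05, 0.999, -0.0, -0.0]
ft_force: [-0.4, -0.3, -3.1]
gripper_width: 0.082
grasp_force: 30.0
```

move_arm(series="-1 0 0 -0.0005 0;-1 0 0 -0.0005 0;-1 0 0 -0.0005 0")

```text
time_s: 12.2
tool_pos: [545.7, 177.1, 79.6]
ee_rot: [-0.05, 0.999, -0.0, 0.0]
ft_force: [0.2, -0.7, -0.9]
gripper_width: 0.087
grasp_force: 30.0
```

Touching the board. Now I'll let go slowly. Full opening reaches ±64 mm, which stays clear of the books. Then up.

move_arm(series="-0.7 0 0 0 0;-0.5 0 0 0 0;-0.3 0 0 0 0;-0.1 0 0 0 0;0.2 0 0 0 0;0.2 0 0 0 0;0.2 0 0 0 0;0.2 0 0 0.02 0;0.2 0 0 0.05 0;0.2 0 0 0.09 0;0.2 0 0 0.13 0;0.2 0 -0.03 0.17 0;0.2 0 -0.03 0.17 0;0.2 0 -0.03 0.17 0")

```text
time_s: 13.6
tool_pos: [546.1, 146.7, 250.3]
ee_rot: [-0.049, 0.999, 0.0, 0.001]
ft_force: [0.6, 0.4, -0.5]
gripper_width: 0.599
grasp_force: 0.0
```

```bash
python3 -c "
from h import *
print(ctrl.sense()['ft_force'],ctrl.sense()['tool_pos']);snap('wrist','w5');snap('side','s5')
a=cv2.resize(cv2.imread('pics/w5.png'),(480,360));b=cv2.resize(cv2.imread('pics/s5.png')[240:400,215:320],(315,480))
o=np.zeros((480,800,3),np.uint8);o[:360,:480]=a;o[:,482:797]=b;cv2.imwrite('pics/c5.png',o)"
```

```text
[ 0.61639764  0.40557663 -0.54219852] [546.06615959 146.73498433 250.27434683]
```

View pics/c5.png

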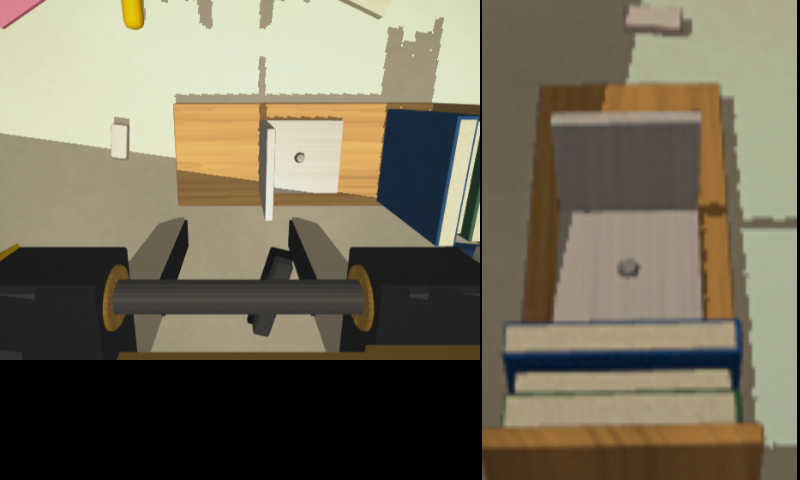

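The wrist view (299,157) and the side view both show the pin standing up through the hole, with the upright square across the board and the foot toward the books. I'll check the foot's height and hand in.

```bash
python3 -c "
from h import *
k=560/480
for u,v in((285,135),(330,135),(330,180),(285,180),(299,157),(220,140)): print(world('w5',u*k,v*k).round(1))
f=[world('w5',u*k,v*k)[2] for u,v in((285,135),(330,135),(330,180),(285,180))]
if max(f)<28 and max(f)-min(f)<4: print(ctrl.finish_job())
"
```

```text
[514.2 201.6  23.1]
[508.8 255.6  23.1]
[564.3 265.5  22.8]
[569.9 209.4  22.6]
[538.5 221.6  26.9]
[528.7 123.9  17.5]
the job is handed in; nothing more can be done
None
```

The aluminium bookend is on the rack with its hole over the pin, its foot flat on the board and pointing at the books, and its upright square across. I let go and handed the job in at about 14 s.

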